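Shift the power feeder's gearstick into third

TASK

Shift the wood feeder's gearstick into third by pushing its knob with the fingertips: bring it level with the crossbar of the H-shaped gate, push it across to the right, then forward, away from the robot, until it is fully home in the far right slot, without going into the near right slot. Push gently, do not pinch the knob or pull it up, and leave the glue bottle, screwdriver, tape measure and wood offcut where they are. Finish clear of everything, with the stick left in third.

Things in the scene. Friction and masses are not known exactly. Their poses are not given: they have to be found in the camera images.
- feeder: Feeder bolted to the bench: grey gear housing 200 x 170 mm, foot 250 x 210, top at 70. Origin: centre of the underside, below the gate's centre. x forward (away from the robot; a blue motor, 108 high, lies along y centred 165 ahead), y left (rubber roller 87 high at y 110 to 160), z up. Stands anywhere within 90 x 360 mm, yawed up to 17 degrees. It is fixed and rigid.
- gate (a point): Centre of the gate's top, 90 mm above the bench, over the feeder's origin and with its axes. The gate is a bare metal plate 122 mm square. Its H-shaped slot: two legs along x, centred at y = +21.5 and -21.5 mm, 62 mm long, 21 mm wide, joined at x = 0 by a crossbar along y, 22 mm wide. Seen from the robot: first slot far left, second near left, third far right, fourth near right.
- knob_center (a point): Centre of the black knob, 32 mm in diameter, 39 tall (20 of it below this point), 155 mm up a 10 mm steel stick that pivots 10 mm above the bench under the gate. With a = shift_across, b = shift_along it lies in the feeder's frame at x = 155 sin b, y = -155 sin a cos b, z = 10 + 155 cos a cos b mm. Moving it takes 1 to 3 N at the knob; it stays where left, no springs or detents.
- slot3 (a point): Third slot, far right: point on the gate's top, at feeder x = 25, y = -21.5, z = 90 mm. With the stick fully home there the knob's centre stands at about x = 48, y = -42 mm.
- shift_across (a joint): Sideways angle of the stick, rad: 0 upright, positive = knob to the right (feeder -y), range -0.29 to 0.29. Inside the left legs it is -0.29 to -0.21, inside the right legs 0.21 to 0.29. Starts in the left legs.
- shift_along (a joint): Fore-and-aft angle of the stick, rad: positive = knob forward (feeder +x), range -0.32 to 0.32. The stick can cross between the legs only at -0.07 to 0.07. Starts anywhere from second (-0.3) to first (+0.3). Fully home in third is 0.32.
- knob_lift (a joint): How far the knob is pulled up along the stick, m: 0 = down, as it should stay; a spring of 8 N holds it down, at most 0.012.
- glue: Yellow glue bottle, 56 mm in diameter, 150 mm tall, standing to the left of the feeder; origin at its base centre. Leave alone.
- driver: Screwdriver 200 mm long, lying to the right of the feeder; origin under its middle. Leave alone.
- tape: Tape measure 70 x 36 x 64 mm, standing to the right of the feeder; origin at its base centre. Leave alone.
- offcut: Dark wood offcut 60 x 110 x 32 mm, lying to the left of the feeder; origin at its base centre. Leave alone.

How it is judged:
On the way, in this order (a step that is already met when the one before it is completed fails the run):
1. the stick is across at the right-hand end of the crossbar (value of joint shift_across above 0.18 rad and value of joint shift_along between -0.12 and 0.12 rad), for 0.05 s.
2. the stick is fully forward in the third slot (value of joint shift_across above 0.18 rad and value of joint shift_along above 0.26 rad), for 0.2 s.
At the end, for the whole second after the job is handed in: The stick is at the right (shift_across above 0.18 rad) and fully forward (shift_along above 0.26 of 0.32 rad) and at rest, the knob down (lifted under 4 mm), and the bystanders within 20 mm of where they were (all of step 2 and value of joint knob_lift below 0.004 m and velocity of joint shift_along below 0.05 rad/s and distance of each of glue, driver, tape, offcut from where it was at the start of the episode below 0.02 m); the robot touches nothing.
It fails at once if the knob is pulled up by more than 5 mm (value of joint knob_lift above 0.005 m).
It fails at once if the stick is pinched or forced (over 34 N between fingers and feeder) (contact force between the fingers and feeder above 34 N).
It fails at once if the stick enters the fourth slot, near right (value of joint shift_across above 0.15 rad and value of joint shift_along below -0.16 rad).
It fails at once if the glue bottle, screwdriver, tape measure or offcut is pushed away, tipped or lifted (moved over 20 mm) (distance of any of glue, driver, tape, offcut from where it was at the start of the episode above 0.02 m).
It also fails if it takes over 58 s, if anything falls off the work surface, if the arm or the gripper's body presses on something with over 40 N, if the wrist force passes 120 N, or if a joint passes its speed limit or range.

ROBOT

A 7-joint arm with a two-finger parallel gripper is mounted at the origin on the work surface. World frame = base frame: x ahead of the robot, y to its left, z up, the work surface at z = 0. Lengths are in m, angles in rad, forces in N, time in s.
With the tool pointing down it reaches from about 0.4 to 0.875 m from the base axis. Payload 19.3 kg.
Tool frame: the origin (TCP) lies at the very end of the fingers, on their centre line; the grasp point (between the pads) lies 19 mm behind it; z points along the fingers, y is the direction in which the jaws open and shut (so a half turn about z gives the same grasp; the last joint's range is limited). The gripper opens to 85 mm and grips with 20 to 120 N. Pads are 22 mm wide; open, the fingers measure 114 mm over their backs; the gripper's body (76 mm by 85 mm) begins 54 mm behind the grasp point. The pads swing forward as they close: fully open they stand 13 mm farther back than shut.
Start: joints at [-1.199, 0.521, -0.036, 1.599, 0.021, 1.021, -0.113], TCP at [0.267, 0.565, 0.231] pointing down, gripper open.
Joint ranges: [-2.91, 2.91], [-0.3, 2.13], [-1.5, 1.42], [0.17, 2.43], [-1.26, 4.41], [0.16, 1.93], [-2.52, 2.52]. Speed limits (rad/s): [1.89, 1.89, 2.39, 2.39, 3.01, 3.01, 3.01].

INTERFACE

Orientations are given as [roll, pitch, yaw] about the fixed x, y, z axes, in that order (R = Rz(yaw) Ry(pitch) Rx(roll)).
In Python, from workcell import bot gives the robot as it stands. The module is installed in compiled form; this text tells all that it offers.
- The arm moves only by the shell command python3 -m inch 'ROWS' [FORCE]. ROWS is JSON, a list of rows, each an object of numbers: "dx", "dy", "dz": the shift along the tool's x, y, z in mm; "rx", "ry", "rz": the turn, a rotation vector about the tool's x, y, z in rad; "hand": the closure, from -1 (fully open) to 1 (shut), so that 0 is half open. In form: [{"dx": .., "dy": .., "dz": .., "rx": .., "ry": .., "rz": .., "hand": ..}, ...]. A call has 1 to 10 rows; each row shifts and turns the commanded pose from where the row before left it, along the tool's axes as they then stand; what a row does not reach is not made up. A row lasts 1/10 s, in which the tool goes at most 50 mm and 8.59 degrees, less where a joint would pass 70% of its speed; a pose out of reach is approached as far as the arm can. A call with a gripper value outside its range is refused whole. The fingers move at their own pace and stop on an object; FORCE is the grip in N (left out, the last holds). Time passes only in rows, so rows that do not move let the fingers close. It gives the time, the measured TCP pose, the force and the opening at its end, in the units of the state.
- bot.observe(): the state, without advancing time (a new reading comes with each control period).
- bot.grab_frame(name): name is "scene" or "top"; returns (picture, depth): 420x560x3 uint8, red, green, blue; 420x560 float32, m along the optical axis (not along the pixel's ray), 0 where there is no reading.
- bot.get_calibration(name): a dict with "vertical_fov" (degrees; the focal length in pixels is half the picture's height over the tangent of half this angle, whatever the lens; pixels are square), "cx", "cy" (the principal point, pixels), "k1" (the pictures are not rectified: a ray, as slopes to the right and down, at radius r is drawn at 1 + k1 r^2 times it, then the intrinsics apply), "origin" and "orientation" of the camera in the world. Camera axes: x right, y down, z forward; pixel columns grow to the right and rows downward; lengths in m; the calibration is good to about 2 mm. A picture is of the moment at which its call begins. get_calibration takes no time and is no camera call.
- bot.job_done(): hands the job in, once; it reports no verdict.
Trained networks look in the newest picture that a camera, given by its name, has taken for a name from the list of things; names that differ only in an ending like _2 or _b are one class to them, and where a whole thing is asked for, a point or a joint stands for the part that bears it (a point fixed in the world has none). Each returns a list of dicts, best first, with "score" (0 to 1); they miss things now and then, are a little off and sometimes report something else, mostly with a low value. They report only what shows in the picture. A call takes as long as a camera call.
- bot.trace(camera, target): "region" (420x560 bool, what is visible of it) and "box" ([left, top, right, bottom] in pixels, round what is visible of it).
- bot.tip_of(camera, target): "centre" ([row, column] in pixels: a listed point, or the origin of a listed thing).
The state is a dict: "clock": time; "qpos": joint angles; "qd": joint speeds; "joint_efforts": joint torques, N m; "position": TCP position; "tool_rot": TCP orientation; "force": force on the tool from outside, world axes, zero at the start; "moment": the same for the moment, N m; "grip_width": finger opening in m.
Only numpy, scipy, OpenCV 4.12 (cv2) and the standard library are available. Lean on these libraries where they do the work, as an engineer would, in place of code of your own. Each camera call takes 0.05 s, during which the arm holds its last target.

## Working session

There is one attempt and no reset: what is moved stays moved. The work goes in short steps, Python scripts to look and compute and a shell command to move; the robot and the scene stay as the last step left them, time stands still between calls to the robot, and variables do not carry over. Pictures are saved under pics/ and viewed, and the job is handed in when it is done.

```bash
mkdir -p pics; cat > h.py <<'E'
import numpy as np, cv2
from scipy.spatial.transform import Rotation as R
from workcell import bot
def cam(n):
    c=bot.get_calibration(n); return c
def Rc(c):
    o=np.array(c["orientation"],float)
    return o if o.shape==(3,3) else R.from_euler('xyz',o).as_matrix()
def ray(c,row,col):
    f=210/np.tan(np.radians(c["vertical_fov"])/2)
    u=np.array([(col-c["cx"])/f,(row-c["cy"])/f]); s=u.copy()
    for _ in range(20): s=u/(1+c["k1"]*(s@s))
    return np.array([s[0],s[1],1.0])
def world(c,row,col,d): return np.array(c["origin"])+Rc(c)@(ray(c,row,col)*d)
def atz(c,row,col,z):
    o=np.array(c["origin"]);v=Rc(c)@ray(c,row,col); return o+v*(z-o[2])/v[2]
def proj(c,p):
    f=210/np.tan(np.radians(c["vertical_fov"])/2)
    q=Rc(c).T@(np.array(p)-np.array(c["origin"])); s=q[:2]/q[2]; s=s*(1+c["k1"]*(s@s))
    return [s[1]*f+c["cy"],s[0]*f+c["cx"]]
E
python3 - <<'E'
from h import *
for n in("scene","top"):
    c=cam(n);print(n,c)
    p,d=bot.grab_frame(n);cv2.imwrite(f"pics/{n}0.png",p[:,:,::-1]);np.save(f"{n}_d0.npy",d);np.save(f"{n}_p0.npy",p)
    for t in("gate","knob_center","slot3","feeder","glue","driver","tape","offcut"):
        r=bot.tip_of(n,t)[:2]
        for k in r:
            rr,cc=k["centre"]; i,j=int(round(rr)),int(round(cc))
            if 0<=i<420 and 0<=j<560: print(t,round(k["score"],2),np.round([rr,cc],1),"depthpt",np.round(world(c,rr,cc,d[i,j]),4))
print(bot.observe())
E
```

```text
scene {'vertical_fov': 46.30653377842873, 'cx': 280.52363817145573, 'cy': 209.32562451778736, 'k1': -0.12028031918381525, 'origin': array([1.31456044, 0.25828518, 0.77949775]), 'orientation': array([-2.28667419,  0.02060685,  1.8199441 ])}
gate 0.86 [192.4 215.2] depthpt [ 0.5229 -0.1098  0.087 ]
knob_center 0.77 [160.5 236.6] depthpt [ 0.4986 -0.0605  0.1654]
slot3 0.7 [199.  197.8] depthpt [ 0.5519 -0.1407  0.0855]
feeder 0.73 [194.1 212.9] depthpt [ 0.522  -0.1164  0.0801]
feeder 0.62 [223.2 216.7] depthpt [ 0.6051 -0.078   0.073 ]
glue 0.67 [254.  310.7] depthpt [0.607  0.1279 0.0292]
driver 0.78 [198.3 158.5] depthpt [ 4.781e-01 -2.887e-01  4.000e-04]
tape 0.71 [239.2 138.1] depthpt [ 0.6499 -0.2532  0.0283]
offcut 0.84 [218.  317.5] depthpt [0.5907 0.1366 0.1188]
top {'vertical_fov': 42.987363870210125, 'cx': 285.1341860774701, 'cy': 211.2453980734951, 'k1': -0.08911871902365166, 'origin': array([0.35426639, 0.06714646, 1.30837578]), 'orientation': array([-2.95038079,  0.00816932, -1.55819082])}
gate 0.66 [234.7 368.4] depthpt [ 0.5397 -0.1157  0.0714]
knob_center 0.67 [251.5 3
[... 301 characters left out ...]
hpt [0.4628 0.1129 0.0347]
{'clock': 0.9, 'qpos': array([-1.19917954,  0.52138355, -0.03626845,  1.59951906,  0.02117585,
        1.02109619, -0.11279183]), 'qd': array([ 0.0006421 ,  0.00052056,  0.00100812,  0.00143689, -0.00070573,
       -0.0001972 , -0.00012896]), 'joint_efforts': array([ 3.24393164e-03, -9.26833177e+01,  1.97986342e+00, -3.70232391e+01,
        1.82012137e-02,  1.82532018e-03, -1.62371919e-05]), 'position': array([0.26726565, 0.56495486, 0.23129455]), 'tool_rot': array([-3.14157001e+00, -3.45896634e-06,  2.69970149e+00]), 'force': array([-0.33005244, -0.35819029,  0.30263437]), 'moment': array([ 0.02487305, -0.03717562,  0.02866421]), 'grip_width': 0.08537481609089306}
```

View pics/scene0.png

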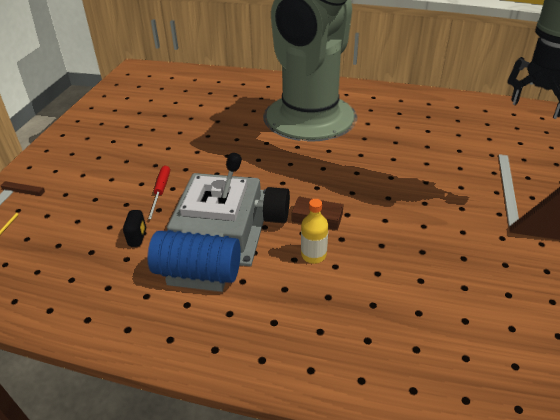

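View pics/top0.png

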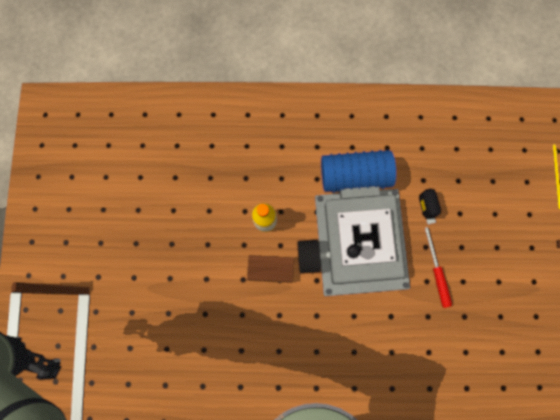

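The scene view shows the stick leaning left and near the robot, with its knob at px (233,160). The top view has the H gate centred at about (367,236), the knob at (353,250), the bottle and offcut to the left, and the driver and tape to the right. Next I'll measure the gate's pose and the knob.

```bash
python3 - <<'E'
from h import *
c=cam("top");p=np.load("top_p0.npy");d=np.load("top_d0.npy")
W=np.array([[world(c,i,j,d[i,j]) for j in range(300,440)] for i in range(140,310)])
print("bench z",np.median(W[130:,:20,2]))
g=p[140:310,300:440].astype(int)
print("z sample plate",W[215-140,345-300],W[260-140,390-300],"housing",W[200-140,345-300], g[75,45],g[60,45])
m=(g.min(2)>170)
m=m.astype(np.uint8);n,l,s,_=cv2.connectedComponentsWithStats(m);k=1+np.argmax(s[1:,4]);print(s[k])
m=l==k
cs,_=cv2.findContours(m.astype(np.uint8),cv2.RETR_EXTERNAL,cv2.CHAIN_APPROX_NONE)
P=np.array([atz(c,y+140,x+300,.09)[:2] for x,y in cs[0][:,0]],np.float32)
hull=cv2.convexHull(P*1000);r=cv2.minAreaRect(hull);print("plate",r)
# motor: blue pixels
b=(g[:,:,2]>g[:,:,0]+50)&(g[:,:,2]>100)
Q=W[b];print("blue n",len(Q),Q.mean(0),Q[:,2].max());r=cv2.minAreaRect(np.float32(Q[:,:2]*1000));print(r)
# H slot: dark pixels in plate hull
cs=cv2.convexHull(cs[0]);mk=np.zeros(m.shape,np.uint8);cv2.fillConvexPoly(mk,cs,1)
big=cv2.resize(p[200:280,325:415],None,fx=8,fy=7,interpolation=cv2.INTER_CUBIC);cv2.imwrite("pics/topz.png",big[:,:,::-1])
s=np.load("scene_p0.npy");cv2.imwrite("pics/scz.png",cv2.resize(s[140:280,140:330],None,fx=4,fy=4,interpolation=cv2.INTER_CUBIC)[:,:,::-1])
# knob
for n in("top","scene"):
    bot.grab_frame(n)
    for k in bot.trace(n,"knob_center")[:1]: print(n,k["score"],k["box"])
    c=cam(n);dd=np.load(n+"_d0.npy");r=k["region"]
    K=np.array([world(c,i,j,dd[i,j]) for i,j in zip(*np.nonzero(r)) if dd[i,j]>0]);print(len(K),np.median(K,0),K.max(0),K.min(0))
    ii=np.argwhere(r).mean(0);print(ii,[atz(c,*ii,z) for z in(.155,.16)])
E
```

```text
bench z 0.0007356580180658545
z sample plate [ 0.58218843 -0.05894825  0.09232844] [ 0.4786662  -0.16152717  0.09124832] housing [ 0.62200309 -0.06128694  0.07286819] [220 212 207] [134 134 127]
[  38   69   57   56 1786]
plate ((533.33544921875, -107.22116088867188), (122.81360626220703, 121.76067352294922), 5.263652324676514)
blue n 2364 [ 0.68874828 -0.090586    0.10082847] 1.3083757839752812
((581.6753540039062, -4.5606842041015625), (167.9901580810547, 446.3253173828125), 51.87318420410156)
top 0.53 [347.8, 245.0, 359.2, 261.5]
169 [ 0.48875138 -0.06859642  0.16957859] [ 0.5084318  -0.0547526   0.17792883] [ 0.47442292 -0.09586915  0.06902806]
[251.10650888 353.4556213 ] [array([ 0.49080192, -0.07022225,  0.155     ]), array([ 0.49021003, -0.06962674,  0.16      ])]
scene 0.57 [226.7, 152.4, 242.6, 170.8]
219 [ 0.50037003 -0.06780266  0.16287362] [ 0.50955898 -0.05393772  0.17672722] [ 0.26568933 -0.13780061  0.00068674]
[161.59817352 233.36986301] [array([ 0.4902278 , -0.07155647,  0.155     ]), array([ 0.49682776, -0.06891561,  0.16      ])]
```

View pics/topz.png

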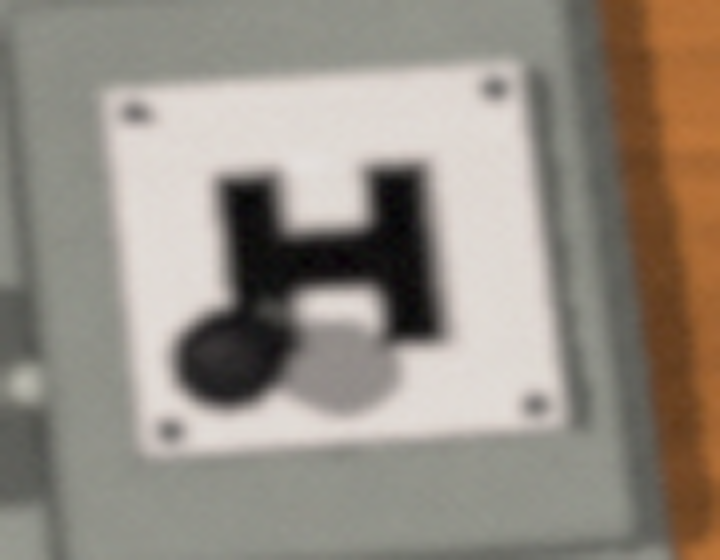

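View pics/scz.png

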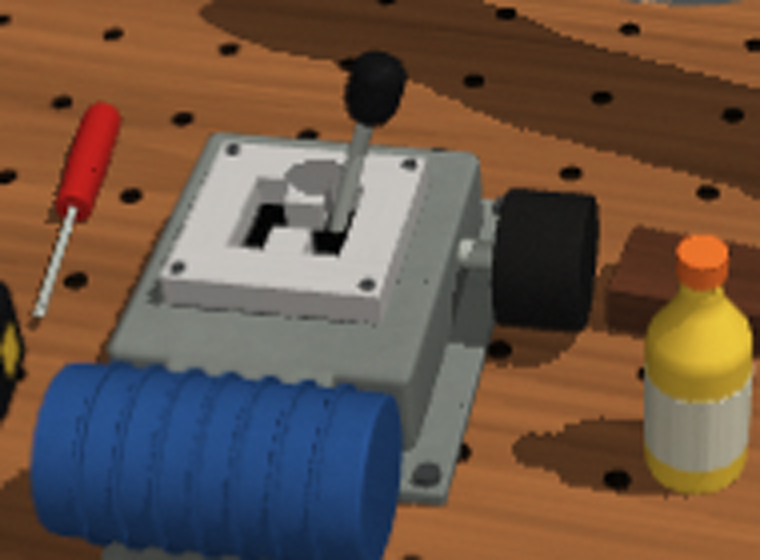

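```bash
python3 -m inch '[{"rz":0.148,"hand":1},{"rz":0.148,"hand":1},{"rz":0.148,"hand":1},{"rz":0.148,"hand":1},{"rz":0.148,"hand":1},{"rz":0.148,"hand":1},{"rz":0.148,"hand":1},{"hand":1}]' 20
cat >> h.py <<'E'
G=np.array([.5333,-.1072]);Y=np.radians(5.26)
def f2w(x,y): c,s=np.cos(Y),np.sin(Y); return G+np.array([c*x-s*y,s*x+c*y])
def w2f(p): c,s=np.cos(Y),np.sin(Y); q=np.array(p[:2])-G; return np.array([c*q[0]+s*q[1],-s*q[0]+c*q[1]])
def togo(x,y,z):
    o=bot.observe();T=R.from_euler('xyz',o["tool_rot"]).as_matrix();w=f2w(x/1000,y/1000)
    print("feeder pos mm",np.round(w2f(o["position"])*1000,1),"z",round(o["position"][2]*1000,1),"rot",o["tool_rot"].round(3),"F",o["force"].round(2),"t",o["clock"])
    print("tool d mm",np.round(T.T@(np.array([*w,z/1000])-o["position"])*1000,1))
E
python3 -c "
from h import *
togo(-85,41,231);print(bot.observe()['qpos'])"
```

```text
feeder pos mm [-203.3  693.7] z 231.3 rot [-3.142  0.     2.7  ] F [ 0.23  0.02 -0.79] t 1.1
tool d mm [-4.339e+02 -5.018e+02  3.000e-01]
[-1.19918654  0.52139972 -0.03630214  1.59953501  0.02120262  1.02107545
 -0.11282325]schema error: expected keys dx, dy, dz, rx, ry, rz, hand
```

```bash
python3 -m inch '[{"dx":0,"dy":0,"dz":0,"rx":0,"ry":0,"rz":0.148,"hand":1},{"dx":0,"dy":0,"dz":0,"rx":0,"ry":0,"rz":0.148,"hand":1},{"dx":0,"dy":0,"dz":0,"rx":0,"ry":0,"rz":0.148,"hand":1},{"dx":0,"dy":0,"dz":0,"rx":0,"ry":0,"rz":0.148,"hand":1},{"dx":0,"dy":0,"dz":0,"rx":0,"ry":0,"rz":0.148,"hand":1},{"dx":0,"dy":0,"dz":0,"rx":0,"ry":0,"rz":0.148,"hand":1},{"dx":0,"dy":0,"dz":0,"rx":0,"ry":0,"rz":0.148,"hand":1},{"dx":0,"dy":0,"dz":0,"rx":0,"ry":0,"rz":0,"hand":1}]' 20
python3 -c "
from h import *
togo(-85,41,231);print(bot.observe()['qpos'])"
```

```text
clock: 1.9
position: [0.267, 0.565, 0.2312]
tool_rot: [3.141, 0.0, 1.661]
force: [-0.0, -0.7, 0.6]
grip_width: -0.0
feeder pos mm [-203.5  693.8] z 231.2 rot [3.141 0.    1.661] F [-0.04 -0.69  0.59] t 1.9
tool d mm [-6.527e+02  1.194e+02  4.000e-01]
[-1.37100396  0.53141161  0.21882929  1.60951009 -0.12951309  1.01508886
 -1.02250877]
```

```bash
python3 -m inch '[{"dx":-30,"dy":30,"dz":0,"rx":0,"ry":0,"rz":0,"hand":1},{"dx":-30,"dy":30,"dz":0,"rx":0,"ry":0,"rz":0,"hand":1},{"dx":-30,"dy":30,"dz":0,"rx":0,"ry":0,"rz":0,"hand":1},{"dx":-30,"dy":30,"dz":0,"rx":0,"ry":0,"rz":0,"hand":1},{"dx":-40,"dy":0,"dz":0,"rx":0,"ry":0,"rz":0,"hand":1},{"dx":-40,"dy":0,"dz":0,"rx":0,"ry":0,"rz":0,"hand":1},{"dx":-40,"dy":0,"dz":0,"rx":0,"ry":0,"rz":0,"hand":1}]'
python3 -c "
from h import *
togo(-85,41,231);print(bot.observe()['qpos'])"
```

```text
clock: 2.6
position: [0.4091, 0.3354, 0.2312]
tool_rot: [3.142, 0.0, 1.669]
force: [1.0, -0.2, -0.5]
grip_width: -0.0
feeder pos mm [-83.1 452.2] z 231.2 rot [3.142 0.    1.669] F [ 0.98 -0.22 -0.47] t 2.6
tool d mm [-4.111e+02 -4.500e+00  3.000e-01]
[-0.99552376  0.37921641  0.25806947  1.86317968 -0.11935179  0.91413982
 -0.5838215 ]
```

Going well; the joints are heading to mid-range.

```bash
python3 -m inch '[{"dx":-40,"dy":0,"dz":0,"rx":0,"ry":0,"rz":0,"hand":1},{"dx":-40,"dy":0,"dz":0,"rx":0,"ry":0,"rz":0,"hand":1},{"dx":-40,"dy":0,"dz":0,"rx":0,"ry":0,"rz":0,"hand":1},{"dx":-40,"dy":0,"dz":0,"rx":0,"ry":0,"rz":0,"hand":1},{"dx":-40,"dy":0,"dz":0,"rx":0,"ry":0,"rz":0,"hand":1},{"dx":-40,"dy":0,"dz":0,"rx":0,"ry":0,"rz":0,"hand":1},{"dx":-40,"dy":0,"dz":0,"rx":0,"ry":0,"rz":0,"hand":1},{"dx":-40,"dy":0,"dz":0,"rx":0,"ry":0,"rz":0,"hand":1},{"dx":-40,"dy":0,"dz":0,"rx":0,"ry":0,"rz":0,"hand":1},{"dx":-40,"dy":0,"dz":0,"rx":0,"ry":0,"rz":0,"hand":1}]'
python3 -c "
from h import *
togo(-85,41,150);print(bot.observe()['qpos'])"
```

```text
clock: 3.6
position: [0.4461, -0.0627, 0.2316]
tool_rot: [3.141, 0.0, 1.669]
force: [1.0, 0.5, 0.8]
grip_width: -0.0002
feeder pos mm [-82.7  52.3] z 231.6 rot [3.141 0.    1.669] F [1.   0.51 0.8 ] t 3.6
tool d mm [-11.3  -2.4  81.6]
[-0.35061681  0.26154837  0.43362629  2.05531179 -0.14482056  0.85257084
  0.26424861]
```

```bash
python3 -m inch '[{"dx":-11,"dy":-3,"dz":20,"rx":0,"ry":0,"rz":0,"hand":1},{"dx":0,"dy":0,"dz":30,"rx":0,"ry":0,"rz":0,"hand":1},{"dx":0,"dy":0,"dz":30,"rx":0,"ry":0,"rz":0,"hand":1},{"dx":0,"dy":0,"dz":3,"rx":0,"ry":0,"rz":0,"hand":1},{"dx":0,"dy":0,"dz":0,"rx":0,"ry":0,"rz":0,"hand":1}]'
cat >> h.py <<'E'
def look(tag,z=.158):
    c=cam("scene");p,d=bot.grab_frame("scene")
    cv2.imwrite(f"pics/{tag}.png",cv2.resize(p[130:270,130:330],None,fx=4,fy=4,interpolation=cv2.INTER_CUBIC)[:,:,::-1])
    for k in bot.trace("scene","knob_center")[:1]:
        ii=np.argwhere(k["region"]).mean(0);print("region",k["score"],k["box"],(w2f(atz(c,*ii,z))*1000).round(1))
    for k in bot.tip_of("scene","knob_center")[:1]: print("tip",k["score"],(w2f(atz(c,*k["centre"],z))*1000).round(1))
    for x,y in((-39,41),(0,41),(0,-41),(48,-42)): 
        q=proj(c,[*f2w(x/1e3,y/1e3),.158]);print((x,y),"zoom px",round((q[1]-130)*4),round((q[0]-130)*4))
    togo(0,0,150)
E
python3 -c "
from h import *
look('a1',.154)"
```

```text
clock: 4.1
position: [0.444, -0.0725, 0.1485]
tool_rot: [-3.14, 0.0, 1.666]
force: [0.1, -0.4, -0.2]
grip_width: 0.0001
region 0.66 [225.5, 153.5, 241.4, 170.0] [-41.2  38.8]
tip 0.29 [117.4 242.8]
(-39, 41) zoom px 416 123
(0, 41) zoom px 399 165
(0, -41) zoom px 251 154
(48, -42) zoom px 223 208
feeder pos mm [-84.8  42.9] z 149.6 rot [ 3.14  -0.     1.665] F [ 0.35 -0.33  0.63] t 4.25
tool d mm [-43.1  84.7  -0.3]
```

View pics/a1.png

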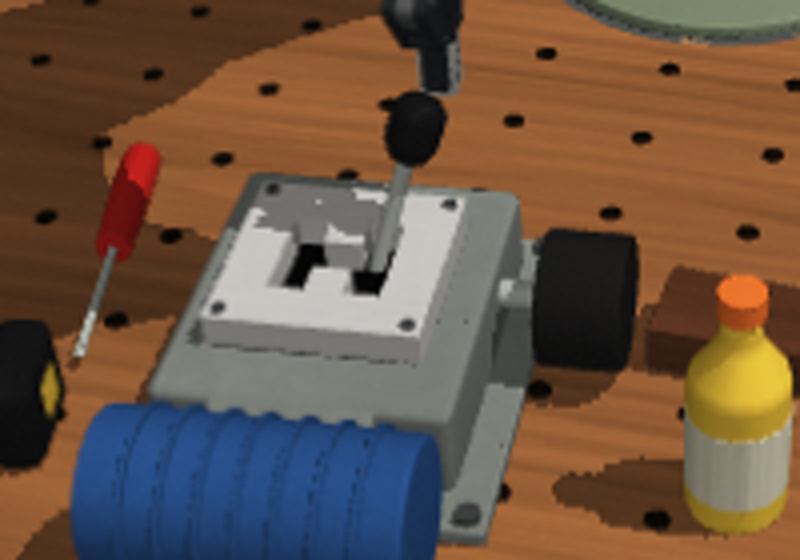

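```bash
python3 -m inch '[{"dx":-2,"dy":6,"dz":0,"rx":0,"ry":0,"rz":0,"hand":1},{"dx":0,"dy":5,"dz":0,"rx":0,"ry":0,"rz":0,"hand":1},{"dx":0,"dy":4,"dz":0,"rx":0,"ry":0,"rz":0,"hand":1},{"dx":0,"dy":3,"dz":0,"rx":0,"ry":0,"rz":0,"hand":1},{"dx":0,"dy":3,"dz":0,"rx":0,"ry":0,"rz":0,"hand":1},{"dx":0,"dy":3,"dz":0,"rx":0,"ry":0,"rz":0,"hand":1},{"dx":0,"dy":3,"dz":0,"rx":0,"ry":0,"rz":0,"hand":1},{"dx":0,"dy":3,"dz":0,"rx":0,"ry":0,"rz":0,"hand":1},{"dx":0,"dy":3,"dz":0,"rx":0,"ry":0,"rz":0,"hand":1},{"dx":0,"dy":0,"dz":0,"rx":0,"ry":0,"rz":0,"hand":1}]'
python3 -c "
from h import *
look('a2',.158)"
```

```text
clock: 5.25
position: [0.4776, -0.0712, 0.1483]
tool_rot: [3.141, 0.0, 1.664]
force: [-0.7, 0.6, 0.8]
grip_width: -0.0002
region 0.62 [227.4, 153.1, 239.1, 175.4] [-23.4  38.7]
tip 0.71 [-29.1  40.5]
(-39, 41) zoom px 416 123
(0, 41) zoom px 399 165
(0, -41) zoom px 251 154
(48, -42) zoom px 223 208
feeder pos mm [-52.6  40.9] z 148.3 rot [3.142 0.    1.664] F [-0.92  0.07 -0.  ] t 5.4
tool d mm [-40.9  52.5  -1.7]
```

View pics/a2.png

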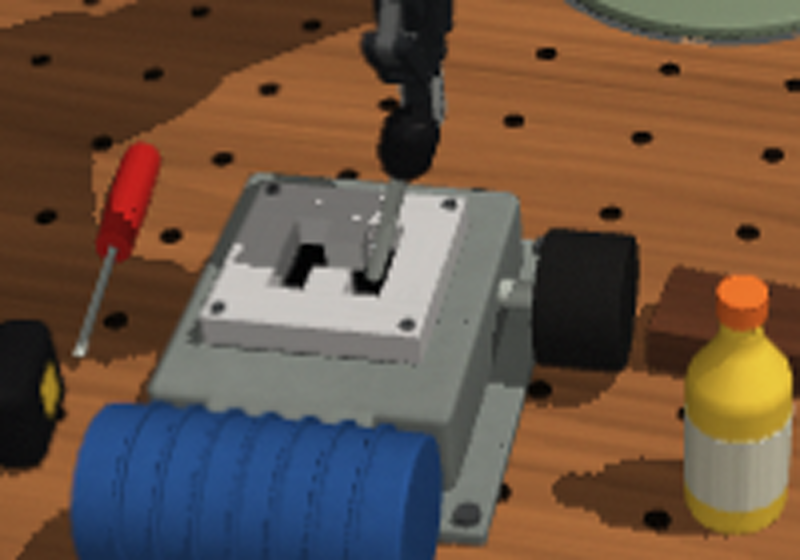

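```bash
python3 -m inch '[{"dx":0,"dy":3,"dz":0,"rx":0,"ry":0,"rz":0,"hand":1},{"dx":0,"dy":3,"dz":0,"rx":0,"ry":0,"rz":0,"hand":1},{"dx":0,"dy":3,"dz":0,"rx":0,"ry":0,"rz":0,"hand":1},{"dx":0,"dy":3,"dz":0,"rx":0,"ry":0,"rz":0,"hand":1},{"dx":0,"dy":3,"dz":0,"rx":0,"ry":0,"rz":0,"hand":1},{"dx":0,"dy":3,"dz":0,"rx":0,"ry":0,"rz":0,"hand":1},{"dx":0,"dy":0,"dz":0,"rx":0,"ry":0,"rz":0,"hand":1}]'
python3 -c "
from h import *
look('a3',.159)"
```

```text
clock: 6.1
position: [0.4955, -0.0696, 0.1483]
tool_rot: [3.141, 0.0, 1.664]
force: [-0.6, 0.4, 1.4]
grip_width: -0.0002
region 0.7 [223.7, 158.7, 238.5, 178.3] [-5.  40.1]
tip 0.78 [-12.1  40.4]
(-39, 41) zoom px 416 123
(0, 41) zoom px 399 165
(0, -41) zoom px 251 154
(48, -42) zoom px 223 208
feeder pos mm [-34.6  40.9] z 148.3 rot [3.142 0.    1.664] F [-0.38  0.97  0.29] t 6.25
tool d mm [-40.9  34.5  -1.7]
```

View pics/a3.png

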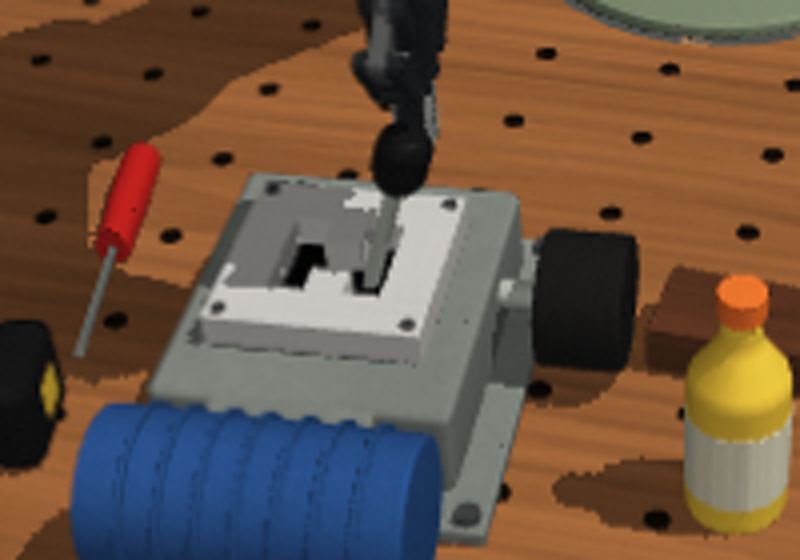

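```bash
python3 -m inch '[{"dx":0,"dy":2,"dz":0,"rx":0,"ry":0,"rz":0,"hand":1},{"dx":0,"dy":3,"dz":0,"rx":0,"ry":0,"rz":0,"hand":1},{"dx":0,"dy":0,"dz":0,"rx":0,"ry":0,"rz":0,"hand":1},{"dx":0,"dy":-5,"dz":0,"rx":0,"ry":0,"rz":0,"hand":1},{"dx":0,"dy":-20,"dz":0,"rx":0,"ry":0,"rz":0,"hand":1},{"dx":20,"dy":-5,"dz":0,"rx":0,"ry":0,"rz":0,"hand":1},{"dx":30,"dy":0,"dz":0,"rx":0,"ry":0,"rz":0,"hand":1},{"dx":0,"dy":0,"dz":0,"rx":0,"ry":0,"rz":0,"hand":1}]'
python3 -c "
from h import *
look('a4',.159)
c=cam('top');p,d=bot.grab_frame('top');cv2.imwrite('pics/t4.png',cv2.resize(p[190:300,300:440],None,fx=5,fy=5,interpolation=cv2.INTER_CUBIC)[:,:,::-1])
for k in bot.tip_of('top','knob_center')[:1]: print('top tip',k['score'],k['centre'],w2f(atz(c,*k['centre'],.159))*1000)
for k in bot.trace('top','knob_center')[:1]: ii=np.argwhere(k['region']).mean(0);print(k['score'],k['box'],w2f(atz(c,*ii,.163))*1000)
"
```

```text
clock: 7.05
position: [0.465, -0.0191, 0.1483]
tool_rot: [-3.141, -0.001, 1.667]
force: [0.4, -0.1, -0.1]
grip_width: 0.0001
region 0.61 [223.1, 158.9, 236.4, 182.1] [-2.6 39. ]
tip 0.76 [-5.2 37.6]
(-39, 41) zoom px 416 123
(0, 41) zoom px 399 165
(0, -41) zoom px 251 154
(48, -42) zoom px 223 208
feeder pos mm [-59.7  90.5] z 148.4 rot [3.141 0.    1.664] F [-0.19  0.28 -0.66] t 7.2
tool d mm [-90.6  59.6  -1.6]
```

View pics/a4.png

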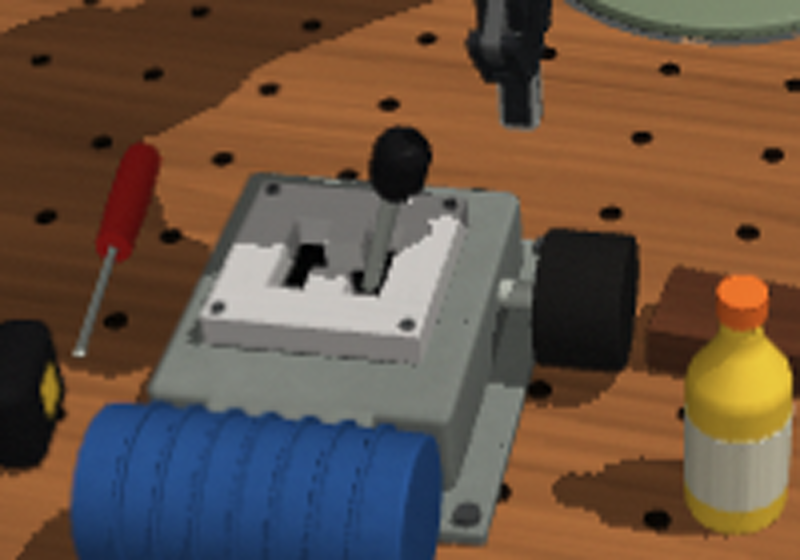

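View pics/t4.png

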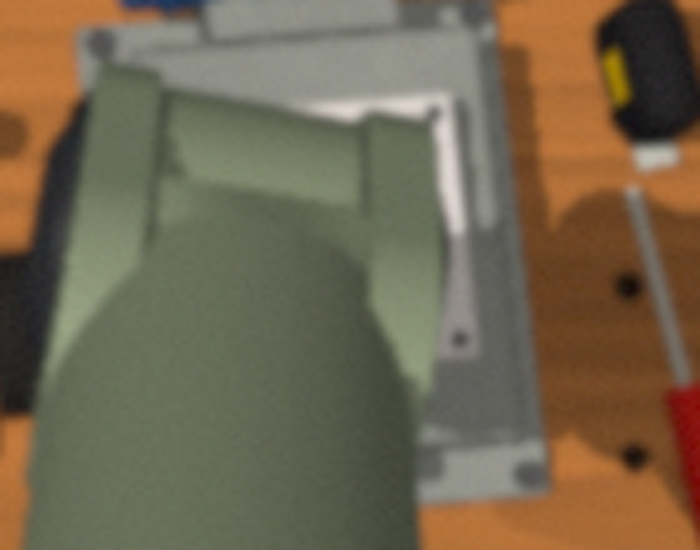

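```bash
python3 -m inch '[{"dx":0,"dy":20,"dz":0,"rx":0,"ry":0,"rz":0,"hand":1},{"dx":0,"dy":20,"dz":0,"rx":0,"ry":0,"rz":0,"hand":1},{"dx":0,"dy":18,"dz":0,"rx":0,"ry":0,"rz":0,"hand":1},{"dx":-10,"dy":0,"dz":0,"rx":0,"ry":0,"rz":0,"hand":1},{"dx":-6,"dy":0,"dz":0,"rx":0,"ry":0,"rz":0,"hand":1},{"dx":-4,"dy":0,"dz":0,"rx":0,"ry":0,"rz":0,"hand":1},{"dx":-4,"dy":0,"dz":0,"rx":0,"ry":0,"rz":0,"hand":1},{"dx":-4,"dy":0,"dz":0,"rx":0,"ry":0,"rz":0,"hand":1},{"dx":-4,"dy":0,"dz":0,"rx":0,"ry":0,"rz":0,"hand":1},{"dx":-4,"dy":0,"dz":0,"rx":0,"ry":0,"rz":0,"hand":1}]'
python3 -c "
from h import *
look('a5',.162)"
```

```text
clock: 8.35
position: [0.5267, -0.0528, 0.1484]
tool_rot: [3.141, -0.0, 1.664]
force: [0.3, 2.4, 0.3]
grip_width: 0.0003
region 0.63 [217.8, 160.1, 231.7, 178.4] [ 2.1 25.2]
tip 0.68 [-11.1  27.4]
(-39, 41) zoom px 416 123
(0, 41) zoom px 399 165
(0, -41) zoom px 251 154
(48, -42) zoom px 223 208
feeder pos mm [-1.6 54.7] z 148.3 rot [-3.142  0.     1.663] F [-0.49  0.83  1.6 ] t 8.5
tool d mm [-54.7   1.6  -1.7]
```

View pics/a5.png

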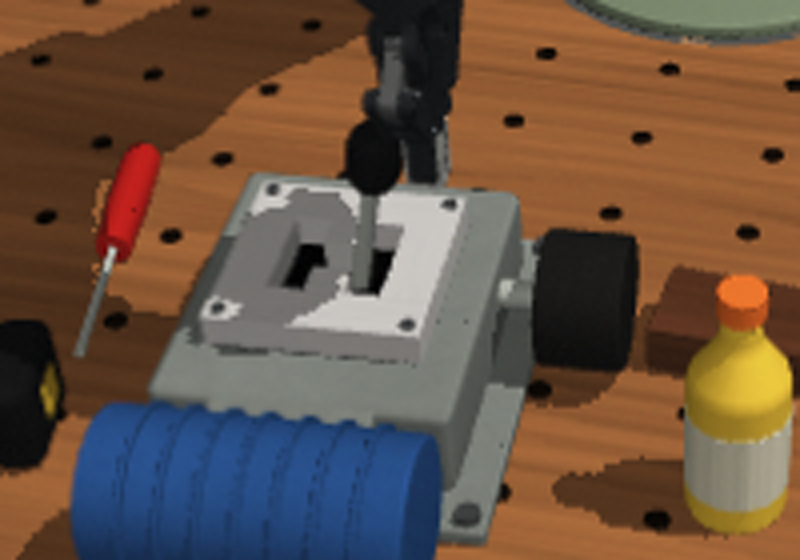

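```bash
python3 -m inch '[{"dx":-4,"dy":0,"dz":0,"rx":0,"ry":0,"rz":0,"hand":1},{"dx":-4,"dy":0,"dz":0,"rx":0,"ry":0,"rz":0,"hand":1},{"dx":-4,"dy":0,"dz":0,"rx":0,"ry":0,"rz":0,"hand":1},{"dx":-4,"dy":0,"dz":0,"rx":0,"ry":0,"rz":0,"hand":1},{"dx":-4,"dy":0,"dz":0,"rx":0,"ry":0,"rz":0,"hand":1},{"dx":-4,"dy":0,"dz":0,"rx":0,"ry":0,"rz":0,"hand":1},{"dx":-4,"dy":0,"dz":0,"rx":0,"ry":0,"rz":0,"hand":1},{"dx":-4,"dy":0,"dz":0,"rx":0,"ry":0,"rz":0,"hand":1},{"dx":-4,"dy":0,"dz":0,"rx":0,"ry":0,"rz":0,"hand":1},{"dx":-4,"dy":0,"dz":0,"rx":0,"ry":0,"rz":0,"hand":1}]'
python3 -c "
from h import *
look('a6',.164)"
```

```text
clock: 9.5
position: [0.5304, -0.0928, 0.1483]
tool_rot: [3.142, -0.0, 1.664]
force: [-0.7, 1.9, 1.1]
grip_width: 0.0002
region 0.58 [200.2, 160.9, 210.9, 174.3] [  2.8 -12.5]
tip 0.52 [-7.7 -4.4]
(-39, 41) zoom px 416 123
(0, 41) zoom px 399 165
(0, -41) zoom px 251 154
(48, -42) zoom px 223 208
feeder pos mm [-1.6 14.6] z 148.3 rot [-3.142  0.     1.663] F [0.23 0.59 0.66] t 9.65
tool d mm [-14.6   1.6  -1.7]
```

View pics/a6.png

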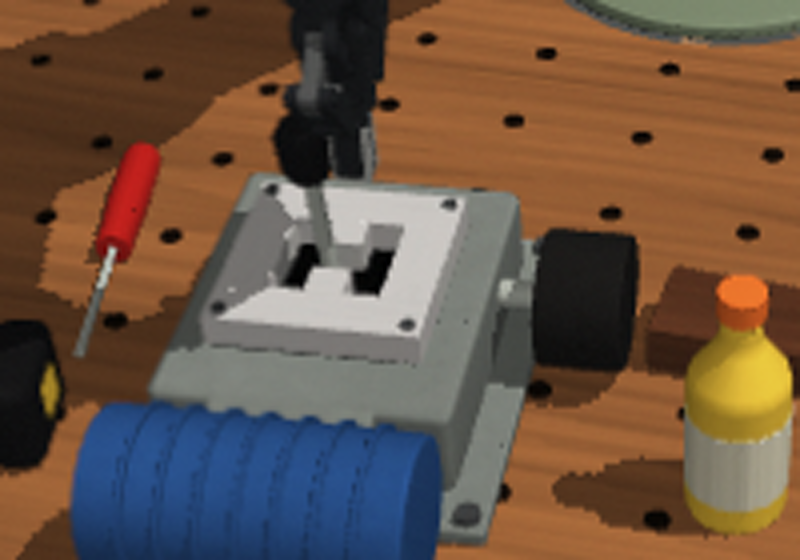

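```bash
python3 -m inch '[{"dx":-4,"dy":0,"dz":0,"rx":0,"ry":0,"rz":0,"hand":1},{"dx":-4,"dy":0,"dz":0,"rx":0,"ry":0,"rz":0,"hand":1},{"dx":-4,"dy":0,"dz":0,"rx":0,"ry":0,"rz":0,"hand":1},{"dx":-4,"dy":0,"dz":0,"rx":0,"ry":0,"rz":0,"hand":1},{"dx":-3,"dy":0,"dz":0,"rx":0,"ry":0,"rz":0,"hand":1},{"dx":-3,"dy":0,"dz":0,"rx":0,"ry":0,"rz":0,"hand":1},{"dx":-2,"dy":0,"dz":0,"rx":0,"ry":0,"rz":0,"hand":1},{"dx":0,"dy":0,"dz":0,"rx":0,"ry":0,"rz":0,"hand":1}]'
python3 -c "
from h import *
look('a7',.16)"
```

```text
clock: 10.45
position: [0.5326, -0.1167, 0.1483]
tool_rot: [-3.141, 0.0, 1.663]
force: [0.4, 0.8, 0.1]
grip_width: 0.0001
region 0.66 [187.7, 160.9, 201.2, 175.9] [  0.  -39.1]
tip 0.62 [ -5.6 -36.4]
(-39, 41) zoom px 416 123
(0, 41) zoom px 399 165
(0, -41) zoom px 251 154
(48, -42) zoom px 223 208
feeder pos mm [-1.5 -9. ] z 148.3 rot [3.141 0.    1.664] F [ 0.9   1.18 -0.82] t 10.6
tool d mm [ 9.   1.5 -1.7]
```

View pics/a7.png

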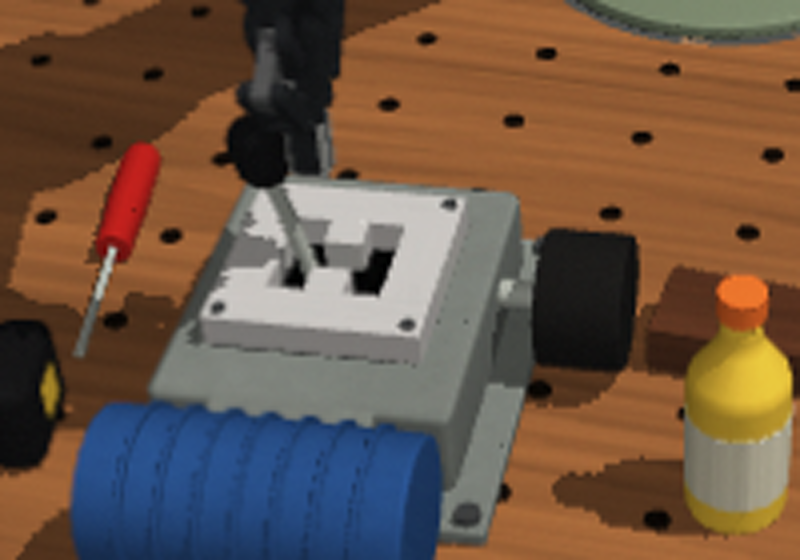

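```bash
python3 -m inch '[{"dx":-2,"dy":0,"dz":0,"rx":0,"ry":0,"rz":0,"hand":1},{"dx":0,"dy":0,"dz":0,"rx":0,"ry":0,"rz":0,"hand":1},{"dx":5,"dy":0,"dz":0,"rx":0,"ry":0,"rz":0,"hand":1},{"dx":12,"dy":0,"dz":0,"rx":0,"ry":0,"rz":0,"hand":1},{"dx":0,"dy":-20,"dz":0,"rx":0,"ry":0,"rz":0,"hand":1},{"dx":0,"dy":-20,"dz":0,"rx":0,"ry":0,"rz":0,"hand":1},{"dx":0,"dy":-20,"dz":0,"rx":0,"ry":0,"rz":0,"hand":1},{"dx":-23,"dy":0,"dz":0,"rx":0,"ry":0,"rz":0,"hand":1},{"dx":-23,"dy":0,"dz":0,"rx":0,"ry":0,"rz":0,"hand":1},{"dx":0,"dy":0,"dz":0,"rx":0,"ry":0,"rz":0,"hand":1}]'
python3 -c "
from h import *
look('a8',.16)"
```

```text
clock: 11.6
position: [0.4759, -0.1545, 0.1486]
tool_rot: [3.141, 0.001, 1.661]
force: [-0.3, 0.9, -0.8]
grip_width: 0.0002
region 0.56 [189.3, 156.3, 201.8, 178.2] [ -1.7 -39.8]
tip 0.76 [-14.7 -41.2]
(-39, 41) zoom px 416 123
(0, 41) zoom px 399 165
(0, -41) zoom px 251 154
(48, -42) zoom px 223 208
feeder pos mm [-61.4 -39.1] z 148.2 rot [-3.141 -0.     1.664] F [-0.6   0.13  0.01] t 11.75
tool d mm [39.  61.4 -1.8]
```

View pics/a8.png

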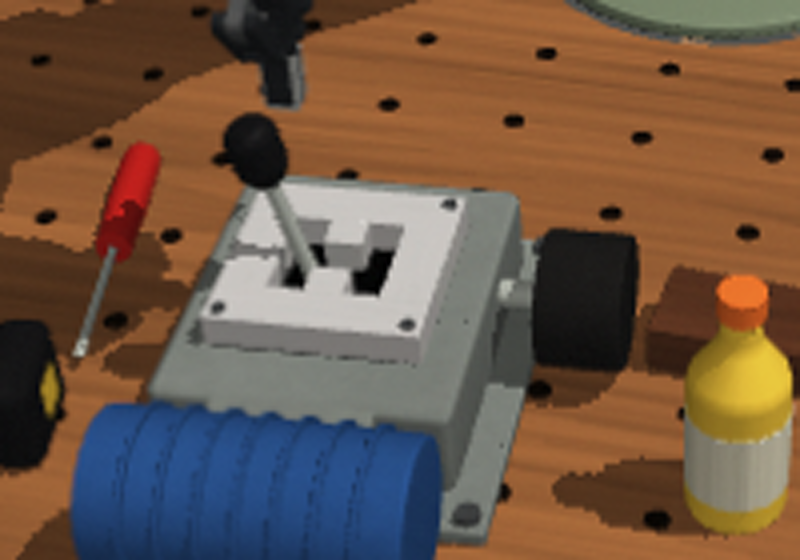

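```bash
python3 -m inch '[{"dx":0,"dy":15,"dz":0,"rx":0,"ry":0,"rz":0,"hand":1},{"dx":0,"dy":10,"dz":0,"rx":0,"ry":0,"rz":0,"hand":1},{"dx":0,"dy":4,"dz":0,"rx":0,"ry":0,"rz":0,"hand":1},{"dx":0,"dy":4,"dz":0,"rx":0,"ry":0,"rz":0,"hand":1},{"dx":0,"dy":4,"dz":0,"rx":0,"ry":0,"rz":0,"hand":1},{"dx":0,"dy":4,"dz":0,"rx":0,"ry":0,"rz":0,"hand":1},{"dx":0,"dy":4,"dz":0,"rx":0,"ry":0,"rz":0,"hand":1},{"dx":0,"dy":4,"dz":0,"rx":0,"ry":0,"rz":0,"hand":1},{"dx":0,"dy":4,"dz":0,"rx":0,"ry":0,"rz":0,"hand":1},{"dx":0,"dy":4,"dz":0,"rx":0,"ry":0,"rz":0,"hand":1}]'
python3 -c "
from h import *
look('a9',.158)"
```

```text
clock: 12.75
position: [0.5327, -0.1474, 0.1482]
tool_rot: [-3.141, -0.0, 1.664]
force: [-2.0, 1.1, -0.0]
grip_width: -0.0001
region 0.71 [184.7, 165.2, 198.3, 184.9] [ 24.1 -40.1]
tip 0.8 [ 14.7 -40. ]
(-39, 41) zoom px 416 123
(0, 41) zoom px 399 165
(0, -41) zoom px 251 154
(48, -42) zoom px 223 208
feeder pos mm [ -4.3 -40. ] z 148.2 rot [3.142 0.    1.664] F [-0.37  0.01 -0.05] t 12.9
tool d mm [40.   4.3 -1.8]
```

View pics/a9.png

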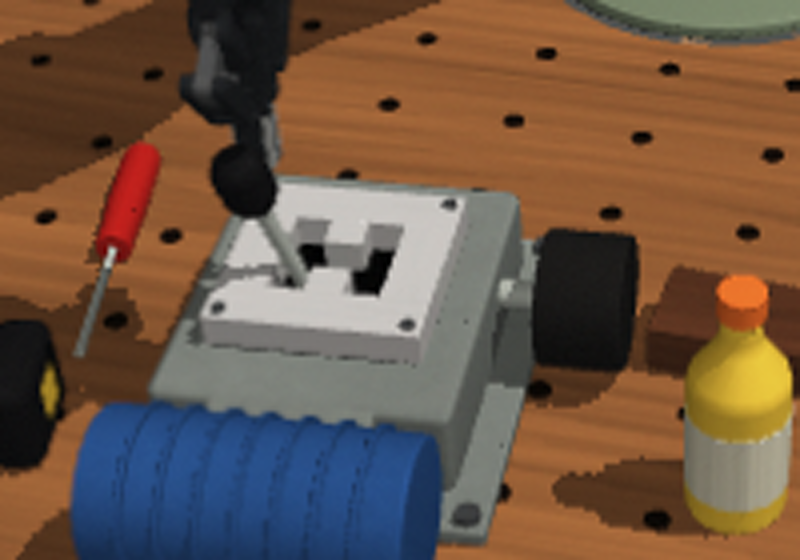

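```bash
python3 -m inch '[{"dx":0,"dy":4,"dz":0,"rx":0,"ry":0,"rz":0,"hand":1},{"dx":0,"dy":4,"dz":0,"rx":0,"ry":0,"rz":0,"hand":1},{"dx":0,"dy":4,"dz":0,"rx":0,"ry":0,"rz":0,"hand":1},{"dx":0,"dy":3,"dz":0,"rx":0,"ry":0,"rz":0,"hand":1},{"dx":0,"dy":2,"dz":0,"rx":0,"ry":0,"rz":0,"hand":1},{"dx":0,"dy":2,"dz":0,"rx":0,"ry":0,"rz":0,"hand":1},{"dx":0,"dy":1,"dz":0,"rx":0,"ry":0,"rz":0,"hand":1},{"dx":0,"dy":0,"dz":0,"rx":0,"ry":0,"rz":0,"hand":1}]'
python3 -c "
from h import *
look('a10',.154)"
```

```text
clock: 13.7
position: [0.5525, -0.1456, 0.1483]
tool_rot: [3.142, 0.0, 1.664]
force: [-0.0, -0.1, -1.2]
grip_width: 0.0003
region 0.79 [184.4, 173.4, 195.5, 191.9] [ 43.5 -37. ]
tip 0.65 [ 37.7 -32.6]
(-39, 41) zoom px 416 123
(0, 41) zoom px 399 165
(0, -41) zoom px 251 154
(48, -42) zoom px 223 208
feeder pos mm [ 15.5 -40.1] z 148.3 rot [3.142 0.    1.664] F [-1.16  0.34 -0.25] t 13.85
tool d mm [ 40.1 -15.5  -1.7]
```

View pics/a10.png

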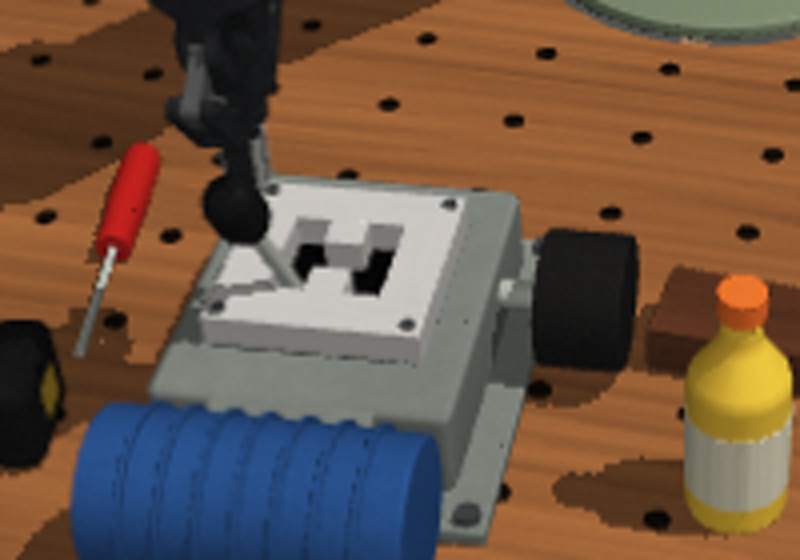

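```bash
for i in 1; do python3 -m inch '[{"dx":0,"dy":1,"dz":0,"rx":0,"ry":0,"rz":0,"hand":1},{"dx":0,"dy":1,"dz":0,"rx":0,"ry":0,"rz":0,"hand":1},{"dx":0,"dy":0,"dz":0,"rx":0,"ry":0,"rz":0,"hand":1}]'; done
python3 -m inch '[{"dx":0,"dy":1,"dz":0,"rx":0,"ry":0,"rz":0,"hand":1},{"dx":0,"dy":0,"dz":0,"rx":0,"ry":0,"rz":0,"hand":1}]'
```

```text
clock: 14.15
position: [0.5545, -0.1454, 0.1483]
tool_rot: [3.142, 0.0, 1.664]
force: [-1.6, -0.7, -0.1]
grip_width: 0.0002
clock: 14.35
position: [0.5555, -0.1453, 0.1483]
tool_rot: [3.142, 0.0, 1.664]
force: [-1.0, -0.1, 0.1]
grip_width: -0.0
```

```bash
python3 -m inch '[{"dx":0,"dy":1,"dz":0,"rx":0,"ry":0,"rz":0,"hand":1},{"dx":0,"dy":0,"dz":0,"rx":0,"ry":0,"rz":0,"hand":1}]'
python3 -c "
from h import *
look('a11',.152)"
```

```text
clock: 14.55
position: [0.5565, -0.1452, 0.1483]
tool_rot: [-3.142, 0.0, 1.664]
force: [-1.5, -0.6, -0.5]
grip_width: -0.0001
region 0.61 [181.4, 174.9, 193.9, 192.0] [ 45.2 -38.8]
tip 0.62 [ 40.7 -40.8]
(-39, 41) zoom px 416 123
(0, 41) zoom px 399 165
(0, -41) zoom px 251 154
(48, -42) zoom px 223 208
feeder pos mm [ 19.5 -40. ] z 148.3 rot [3.142 0.    1.664] F [-1.07 -0.2  -0.23] t 14.7
tool d mm [ 40.  -19.5  -1.7]
```

View pics/a11.png

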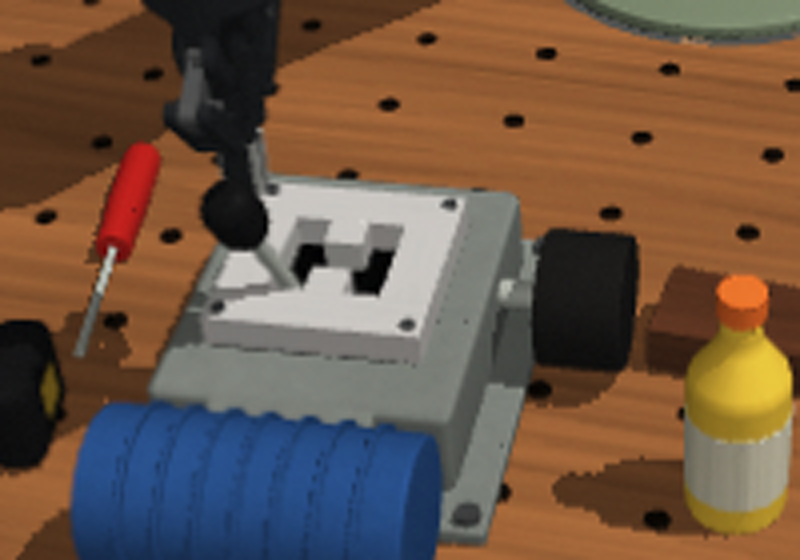

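```bash
python3 -m inch '[{"dx":0,"dy":1,"dz":0,"rx":0,"ry":0,"rz":0,"hand":1},{"dx":0,"dy":0,"dz":0,"rx":0,"ry":0,"rz":0,"hand":1}]'
python3 -m inch '[{"dx":0,"dy":1,"dz":0,"rx":0,"ry":0,"rz":0,"hand":1},{"dx":0,"dy":0,"dz":0,"rx":0,"ry":0,"rz":0,"hand":1}]' | grep force
```

```text
clock: 14.9
position: [0.5574, -0.1452, 0.1483]
tool_rot: [-3.141, -0.0, 1.664]
force: [-2.1, -0.4, -0.5]
grip_width: 0.0002
force: [-3.5, 0.3, -1.2]
```

```bash
python3 -m inch '[{"dx":0,"dy":0.5,"dz":0,"rx":0,"ry":0,"rz":0,"hand":1},{"dx":0,"dy":0,"dz":0,"rx":0,"ry":0,"rz":0,"hand":1}]'
python3 -c "
from h import *
look('a12',.152)
togo(0,0,150)"
```

```text
clock: 15.3
position: [0.5587, -0.145, 0.1482]
tool_rot: [-3.141, -0.0, 1.664]
force: [-3.6, 0.3, -0.9]
grip_width: 0.0
region 0.54 [180.9, 175.7, 196.0, 192.8] [ 46.  -37.4]
tip 0.78 [ 42.3 -37.5]
(-39, 41) zoom px 416 123
(0, 41) zoom px 399 165
(0, -41) zoom px 251 154
(48, -42) zoom px 223 208
feeder pos mm [ 21.9 -40. ] z 148.2 rot [-3.141 -0.     1.664] F [-3.61  0.54 -0.59] t 15.45
tool d mm [ 40.  -21.9  -1.7]
feeder pos mm [ 21.9 -40. ] z 148.2 rot [-3.141 -0.     1.664] F [-3.61  0.54 -0.59] t 15.45
tool d mm [ 40.  -21.9  -1.7]
```

```bash
python3 -m inch '[{"dx":0,"dy":0.5,"dz":0,"rx":0,"ry":0,"rz":0,"hand":1},{"dx":0,"dy":0.5,"dz":0,"rx":0,"ry":0,"rz":0,"hand":1},{"dx":0,"dy":0,"dz":0,"rx":0,"ry":0,"rz":0,"hand":1}]'
```

```text
clock: 15.75
position: [0.5598, -0.145, 0.1483]
tool_rot: [-3.141, 0.0, 1.664]
force: [-4.1, 0.6, -1.8]
grip_width: -0.0001
```

Force is climbing past the free push level, which suggests the end stop. I'll back straight off and check.

```bash
python3 -m inch '[{"dx":0,"dy":-3,"dz":0,"rx":0,"ry":0,"rz":0,"hand":1},{"dx":0,"dy":-12,"dz":0,"rx":0,"ry":0,"rz":0,"hand":1},{"dx":0,"dy":-30,"dz":0,"rx":0,"ry":0,"rz":0,"hand":1},{"dx":0,"dy":-35,"dz":0,"rx":0,"ry":0,"rz":0,"hand":1},{"dx":0,"dy":0,"dz":-20,"rx":0,"ry":0,"rz":0,"hand":1},{"dx":0,"dy":0,"dz":-40,"rx":0,"ry":0,"rz":0,"hand":1},{"dx":0,"dy":0,"dz":-40,"rx":0,"ry":0,"rz":0,"hand":1},{"dx":40,"dy":0,"dz":0,"rx":0,"ry":0,"rz":0,"hand":1},{"dx":40,"dy":0,"dz":0,"rx":0,"ry":0,"rz":0,"hand":1},{"dx":40,"dy":0,"dz":0,"rx":0,"ry":0,"rz":0,"hand":1}]'
python3 -m inch '[{"dx":40,"dy":0,"dz":0,"rx":0,"ry":0,"rz":0,"hand":1},{"dx":40,"dy":0,"dz":0,"rx":0,"ry":0,"rz":0,"hand":1},{"dx":40,"dy":0,"dz":0,"rx":0,"ry":0,"rz":0,"hand":1},{"dx":40,"dy":0,"dz":0,"rx":0,"ry":0,"rz":0,"hand":1},{"dx":40,"dy":0,"dz":0,"rx":0,"ry":0,"rz":0,"hand":1},{"dx":40,"dy":0,"dz":0,"rx":0,"ry":0,"rz":0,"hand":1},{"dx":0,"dy":0,"dz":0,"rx":0,"ry":0,"rz":0,"hand":1},{"dx":0,"dy":0,"dz":0,"rx":0,"ry":0,"rz":0,"hand":1}]'
python3 -c "
from h import *
look('a13',.152)
c=cam('top');p,d=bot.grab_frame('top');cv2.imwrite('pics/t13.png',cv2.resize(p[190:300,300:440],None,fx=5,fy=5,interpolation=cv2.INTER_CUBIC)[:,:,::-1])
for k in bot.tip_of('top','knob_center')[:1]: print('top tip',k['score'],k['centre'],w2f(atz(c,*k['centre'],.152))*1000)
for k in bot.trace('top','knob_center')[:1]:
  ii=np.argwhere(k['region']).mean(0);print(k['score'],k['box'],w2f(atz(c,*ii,.155))*1000)
  K=np.array([world(c,i,j,d[i,j]) for i,j in np.argwhere(k['region'])]);print('z top',np.percentile(K[:,2],[50,90,100]))
for n in ('glue','driver','tape','offcut'):
  for k in bot.tip_of('top',n)[:1]: print(n,k['score'],k['centre'])
"
```

```text
clock: 16.75
position: [0.4685, -0.0317, 0.2488]
tool_rot: [3.14, -0.0, 1.663]
force: [1.0, 0.1, -0.6]
grip_width: 0.0002
clock: 17.55
position: [0.4464, 0.2064, 0.2483]
tool_rot: [3.141, -0.0, 1.665]
force: [0.3, -0.5, 0.0]
grip_width: -0.0003
region 0.63 [182.7, 173.6, 196.6, 190.2] [ 45.  -38.5]
tip 0.7 [ 47.5 -35.4]
(-39, 41) zoom px 416 123
(0, 41) zoom px 399 165
(0, -41) zoom px 251 154
(48, -42) zoom px 223 208
feeder pos mm [-57.4 318.8] z 248.5 rot [ 3.141 -0.     1.662] F [-0.1   0.06 -0.21] t 17.7
tool d mm [-318.8   57.4   98.5]
top tip 0.52 [210.8, 384.7] [ 44.82825346 -37.9309209 ]
0.58 [375.5, 201.6, 391.1, 219.1] [ 48.97233129 -34.65027366]
z top [0.16614243 0.17277384 1.30837578]
glue 0.65 [222.5, 266.5]
driver 0.7 [269.8, 432.3]
tape 0.64 [203.2, 425.7]
offcut 0.77 [266.3, 273.4]
```

View pics/a13.png

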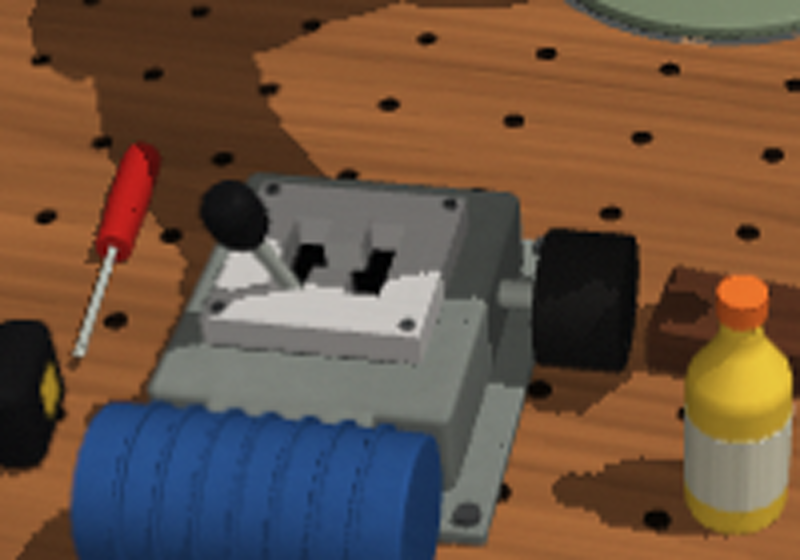

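View pics/t13.png

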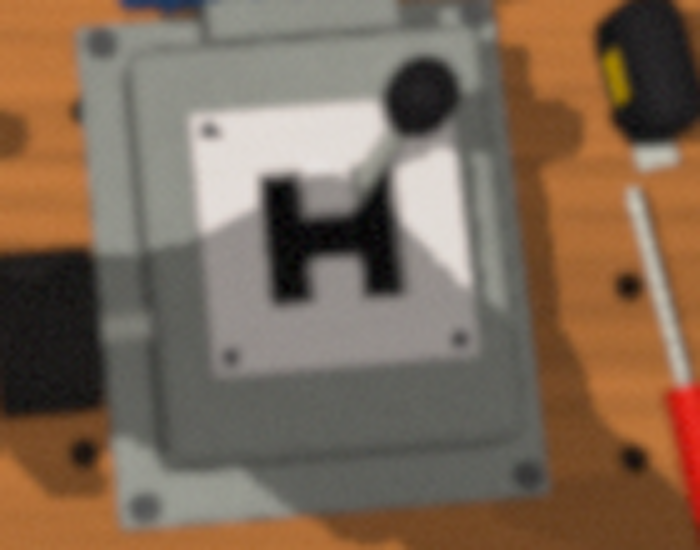

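```bash
python3 -c "
from h import *
print(np.abs(bot.observe()['qd']).max()); print(bot.job_done())"
```

```text
0.003280793916732742
the job is handed in; nothing more can be done
None
```

The stick is in third and the job is handed in; the interface gives no verdict, so what follows rests on my own checks. With the fingers shut, I pushed the knob forward level with the crossbar, across to the right, then forward into the far right slot. I then backed off, rose and moved clear to the left, finishing at about 17.7 s of the 58 s allowed.

**Last checks:**
- **Knob position:** both cameras put it at about x 45–49, y −35 to −38 mm in the feeder's frame. That is about 0.30 rad along and 0.24 rad across.
- **Fully home:** the push force rose from about 1–2 N to 4 N over the last few millimetres. That suggests the end stop, though it was a gentle rise, not a hard one.
- **Knob height:** its top measured about 173 mm, so it has not been lifted.
- **Bystanders:** they look unmoved, with network positions in the top view within about 4.5 pixels of the start. That is roughly 15 mm, which I put down to detector scatter.
- **Arm:** it was at rest with about zero force, at 248 mm height and well left of the feeder.

**Disagreements:**
- The network's knob point in the scene camera was often 5–15 mm off in x, so I went by the knob's outline and the pictures instead.
- The knob's y reads 4–7 mm short of the nominal −42. That is still inside the right leg.

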